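# Stir the sorted residue before subsampling

### The arm

A 6-joint arm with a two-finger parallel gripper is mounted at the origin on the work surface. World frame = base frame: x ahead of the robot, y to its left, z up, the work surface at z = 0. Lengths are in mm, angles in rad, forces in N, time in s.
With the tool pointing down it reaches from about 325 to 850 mm from the base axis. Payload 4.4 kg.
Tool frame: the origin (TCP) lies midway between the tips of the shut fingers; the grasp point (between the pads) lies behind it (r.hold_point_z is the z of the grasp point in the tool frame, in mm); z points along the fingers, y is the line along which they close (so a half turn about z gives the same grasp; the last joint's range is limited). The gripper opens to 94 mm and grips with 3 to 60 N. Pads are 16 mm wide; open, the fingers measure 119 mm over their backs; the gripper's body (75 mm by 177 mm) begins 78 mm behind the grasp point.
Start: joints at [-1.367, 0.207, 1.542, -0, 1.393, -0.15], TCP at [199.205, -539.393, 205.447] pointing down, gripper open.
Joint ranges: [-2.73, 2.73], [-0.86, 2.22], [0.23, 2.46], [-1.11, 4.25], [0.08, 2.63], [-2.82, 2.82]. Speed limits (rad/s): [2.79, 2.79, 3.14, 3.14, 3.14, 3.14].

### API

Orientations are given as [roll, pitch, yaw] about the fixed x, y, z axes, in that order (R = Rz(yaw) Ry(pitch) Rx(roll)).
In Python, from workcell import r gives the robot as it stands.
- The arm moves only by the tool move_arm, never from a script. Its argument "rows" is text: rows parted by semicolons, each of 6 numbers parted by spaces: the shift along the tool's x, y, z in mm, then the turn, a rotation vector about the tool's x, y, z in degrees. A call has exactly 8 rows; each row shifts and turns the commanded pose from where the row before left it, along the tool's axes as they then stand; what a row does not reach is not made up. A row lasts 1/10 s, in which the tool goes at most 50 mm and 8.59 degrees, less where a joint would pass 70% of its speed; a pose out of reach is approached as far as the arm can. A call is refused whole if a number of a shift passes 50 or a number of a turn 8.59, either way. A call with a gripper value outside its range is refused whole. "fingers" is the closure in counts, from 0 (fully open) to 255 (shut), set as the call begins (left out, the last holds). The fingers move at their own pace and stop on an object; the grip force is fixed at half the most. Time passes only in rows, so rows that do not move let the fingers close, or fill a call up. It gives the time, the measured TCP pose, the force, the opening and the grip force at its end, in the units of the state.
- r.sense(): the state, without advancing time (a new reading comes with each control period).
- r.read_camera(name): name is "scene" or "top" or "wrist"; returns a dict with "image" (480x640x3 uint8, red, green, blue), "z_map" (480x640 float32, mm along the optical axis (not along the pixel's ray), 0 where there is no reading), "vertical_fov" (degrees; the focal length in pixels is half the picture's height over the tangent of half this angle, whatever the lens; pixels are square), "cx", "cy" (the principal point, pixels), "dist_coeffs" ([k1, k2, p1, p2, k3] as OpenCV has them; the pictures are not rectified), "rvec" (rotation vector, rad) and "tvec" (3), from world to camera coordinates, as OpenCV has them; the wrist camera has in their place "tool_from_camera" (4x4, takes a point from camera to tool coordinates, whose origin is the TCP and whose axes are the flange's). Camera axes: x right, y down, z forward; pixel columns grow to the right and rows downward; lengths in mm; the calibration is good to about 2 mm. A picture is of the moment at which its call begins: read the wrist's pose just before it.
- r.finish_job(): hands the job in; it is judged then, once.
The state is a dict: "t": time; "joint_pos": joint angles; "qd": joint speeds; "effort": joint torques, N m; "eef_pos": TCP position; "ee_rot": TCP orientation; "wrist_force": force on the tool from outside, world axes, zero at the start; "moment": the same for the moment, N m; "width": finger opening in mm; "finger_force": force on a finger pad.
Only numpy, scipy, OpenCV 4.12 (cv2) and the standard library are available. Lean on these libraries where they do the work, as an engineer would, in place of code of your own. Each camera call takes 0.05 s, during which the arm holds its last target. There are 200 camera calls.

### The job

Mix the black and light-brown residue pieces in the white bowl. Lift the stirrer off its rest and lean it steel foot first in the blue jar, let it go, then take it again by its red end; holding it upright with its foot close to the bowl's floor, stir round and round in full, wide circles until pieces of both kinds have been carried well away from their places (four rounds should do). Then lean the stirrer in the blue jar again, foot first, and let go; keep every piece in the bowl, do not shove or tip the bowl or the jar, and leave the other things alone.

Things in the scene. Friction and masses are not known exactly. Their poses are not given: they have to be found in the camera images.
- stirrer: straight round stirrer, 190 mm long, 12 mm thick, 60 g: bare steel foot (60 mm, round-ended), pale wood shaft (75 mm), red grip (55 mm). Origin on its axis at mid-length; its x axis runs from the foot to the red end. It balances about 80 mm from the foot. It starts lying level in the rest
- stirrer_foot (a point): tip of the stirrer's rounded steel foot, on its axis, 95 mm from its origin
- stirrer_head (a point): centre of the red end face of the stirrer, on its axis, 95 mm from its origin
- rest: grey plastic stirrer rest, fixed: a base plate 190 x 46 x 5 mm with two V forks 12 mm wide, 75 mm towards the foot and 80 mm towards the red end from its middle, tops 52 mm high; the stirrer lies in the forks along the rest's x axis with its axis 37 mm above the table, free to be gripped between the forks. Origin: centre of the underside
- bowl: white straight-sided glazed bowl, loose, 1.2 kg, 114 mm outside, 104 mm inside diameter, 75 mm high, floor 6 mm thick; holds the eight pieces. Origin: centre of the underside, z up
- jar: empty blue tool jar, loose, 0.8 kg, 80 mm outside, 72 mm inside diameter, 85 mm high, floor 6 mm thick; the stirrer leans in it from the floor's edge up to the far rim, about 40 degrees off upright. Origin: centre of the underside, z up
- beaker: bystander: empty glass beaker, 72 mm across, 95 mm high. Origin: centre of the underside
- specimen_jar: bystander: capped clear specimen jar, 52 mm across, 75 mm high. Origin: centre of the underside
- mouse: bystander: red computer mouse, 62 mm across, 30 mm high. Origin: centre of the underside
- dark0: charcoal-black chunk, 18 x 15 x 14 mm, 11 g, starts with the other black ones in one half of the bowl, on its floor. Origin: centre of its underside
- dark1: charcoal-black chunk, 18 x 15 x 14 mm, 11 g, starts with the other black ones in one half of the bowl, on its floor. Origin: centre of its underside
- dark2: charcoal-black chunk, 18 x 15 x 14 mm, 11 g, starts with the other black ones in one half of the bowl, on its floor. Origin: centre of its underside
- dark3: charcoal-black chunk, 18 x 15 x 14 mm, 11 g, starts with the other black ones in one half of the bowl, on its floor. Origin: centre of its underside
- pale0: light tan-brown (pale) chunk, 18 x 15 x 14 mm, 11 g, starts with the other pale ones in the other half of the bowl, on its floor. Origin: centre of its underside
- pale1: light tan-brown (pale) chunk, 18 x 15 x 14 mm, 11 g, starts with the other pale ones in the other half of the bowl, on its floor. Origin: centre of its underside
- pale2: light tan-brown (pale) chunk, 18 x 15 x 14 mm, 11 g, starts with the other pale ones in the other half of the bowl, on its floor. Origin: centre of its underside
- pale3: light tan-brown (pale) chunk, 18 x 15 x 14 mm, 11 g, starts with the other pale ones in the other half of the bowl, on its floor. Origin: centre of its underside

How it is judged (in metres and radians):
On the way, in this order (a step that is already met when the one before it is completed fails the run):
1. the stirrer leans in the blue jar, foot down inside it, at rest and let go (horizontal distance between stirrer_foot and jar below 0.04 m and z of stirrer_foot in the frame of jar below 0.05 m and angle between stirrer's own x axis and vertical below 1 rad and contact force between the fingers and stirrer below 0.05 N and linear speed of stirrer below 0.03 m/s), for 0.2 s.
2. the foot of the stirrer, held upright by its red end and low in the bowl, is over 15 mm to the bowl's +x side (horizontal distance between stirrer_foot and bowl below 0.053 m and z of stirrer_foot in the frame of bowl below 0.024 m and angle between stirrer's own x axis and vertical below 0.5 rad and distance between the grasp point and stirrer_head below 0.08 m and x of stirrer_foot in the frame of bowl above 0.015 m), for 0.02 s.
3. it comes round to the -x side (horizontal distance between stirrer_foot and bowl below 0.053 m and z of stirrer_foot in the frame of bowl below 0.024 m and angle between stirrer's own x axis and vertical below 0.5 rad and distance between the grasp point and stirrer_head below 0.08 m and x of stirrer_foot in the frame of bowl below -0.015 m), for 0.02 s.
4. it comes round to the +y side (horizontal distance between stirrer_foot and bowl below 0.053 m and z of stirrer_foot in the frame of bowl below 0.024 m and angle between stirrer's own x axis and vertical below 0.5 rad and distance between the grasp point and stirrer_head below 0.08 m and y of stirrer_foot in the frame of bowl above 0.015 m and x of stirrer_foot in the frame of bowl between -0.012 and 0.012 m), for 0.02 s.
5. it comes round to the -y side (horizontal distance between stirrer_foot and bowl below 0.053 m and z of stirrer_foot in the frame of bowl below 0.024 m and angle between stirrer's own x axis and vertical below 0.5 rad and distance between the grasp point and stirrer_head below 0.08 m and y of stirrer_foot in the frame of bowl below -0.015 m), for 0.02 s.
6. it goes on round, and at least two black and two pale pieces lie over 15 mm from where they started (horizontal distance between stirrer_foot and bowl below 0.053 m and z of stirrer_foot in the frame of bowl below 0.024 m and angle between stirrer's own x axis and vertical below 0.5 rad and distance between the grasp point and stirrer_head below 0.08 m and y of stirrer_foot in the frame of bowl above -0.012 m and (distance of each of dark0, dark1 from where it was at the start of the episode above 0.015 m or distance of each of dark0, dark2 from where it was at the start of the episode above 0.015 m or distance of each of dark0, dark3 from where it was at the start of the episode above 0.015 m or distance of each of dark1, dark2 from where it was at the start of the episode above 0.015 m or distance of each of dark1, dark3 from where it was at the start of the episode above 0.015 m or distance of each of dark2, dark3 from where it was at the start of the episode above 0.015 m) and (distance of each of pale0, pale1 from where it was at the start of the episode above 0.015 m or distance of each of pale0, pale2 from where it was at the start of the episode above 0.015 m or distance of each of pale0, pale3 from where it was at the start of the episode above 0.015 m or distance of each of pale1, pale2 from where it was at the start of the episode above 0.015 m or distance of each of pale1, pale3 from where it was at the start of the episode above 0.015 m or distance of each of pale2, pale3 from where it was at the start of the episode above 0.015 m)), for 0.02 s.
At the end, for the whole second after the job is handed in: The stirrer stands or leans in the blue jar with its foot inside (within 40 mm of the jar's axis, less than 50 mm above its underside, within 57 degrees of upright), let go and at rest; all eight pieces are in the bowl; bowl and jar stand upright (all of step 1 and horizontal distance between each of dark0, dark1, dark2, dark3, pale0, pale1, pale2, pale3 and bowl below 0.053 m and height (world z) of each of dark0, dark1, dark2, dark3, pale0, pale1, pale2, pale3 below 0.06 m and angle between each of jar, bowl's own z axis and vertical below 0.1 rad); the robot touches nothing.
It fails at once if the bowl is shoved more than 40 mm or tipped (distance of bowl from where it was at the start of the episode above 0.04 m or angle between bowl's own z axis and vertical above 0.25 rad).
It fails at once if the jar is shoved more than 40 mm or tipped (distance of jar from where it was at the start of the episode above 0.04 m or angle between jar's own z axis and vertical above 0.35 rad).
It fails at once if the beaker is moved more than 30 mm or knocked over (distance of beaker from where it was at the start of the episode above 0.03 m or angle between beaker's own z axis and vertical above 0.4 rad).
It fails at once if the specimen jar is moved more than 30 mm or knocked over (distance of specimen_jar from where it was at the start of the episode above 0.03 m or angle between specimen_jar's own z axis and vertical above 0.4 rad).
It fails at once if the mouse is moved more than 30 mm or knocked over (distance of mouse from where it was at the start of the episode above 0.03 m or angle between mouse's own z axis and vertical above 0.4 rad).
It also fails if it takes over 72 s, if anything falls off the work surface, if the arm or the gripper's body presses on something with over 40 N, if the wrist force passes 120 N, or if a joint passes its speed limit or range.

## Working session

There is one attempt and no reset: what is moved stays moved. The work goes in short steps, Python scripts to look and compute and a tool call to move; the robot and the scene stay as the last step left them, time stands still between calls to the robot, and variables do not carry over. Pictures are saved under pics/ and viewed, at most 10 in all, crops included, and the job is handed in when it is done.

Besides the shell and the picture viewer there is one more tool, called as name(argument=value, ...), one argument or row to a line, values as JSON. move_arm: Moves the arm, as the interface text tells. Its arguments: {"type":"object","properties":{"rows":{"type":"string"},"fingers":{"type":"number"}},"required":["rows"]}

```bash
ls; mkdir -p pics
cat > h.py <<'E'
import numpy as np, cv2
from workcell import r
def cam(n):
    c=r.read_camera(n); im=c["image"]; h,w=im.shape[:2]
    f=h/2/np.tan(np.radians(c["vertical_fov"])/2)
    c["K"]=np.array([[f,0,c["cx"]],[0,f,c["cy"]],[0,0,1.]]); c["D"]=np.array(c["dist_coeffs"],float)
    if "rvec" in c:
        R=cv2.Rodrigues(np.array(c["rvec"],float))[0]; t=np.array(c["tvec"],float).ravel()
        c["Rw"]=R.T; c["o"]=-R.T@t
    return c
def rays(c,px):
    u=cv2.undistortPoints(np.array(px,float).reshape(-1,1,2),c["K"],c["D"]).reshape(-1,2)
    return np.c_[u,np.ones(len(u))]
def plane(c,px,z):
    d=rays(c,px)@c["Rw"].T
    return c["o"]+d*((z-c["o"][2])/d[:,2])[:,None]
def depth_pts(c):
    h,w=c["z_map"].shape
    vv,uu=np.mgrid[:h,:w]
    d=rays(c,np.c_[uu.ravel(),vv.ravel()])*c["z_map"].reshape(-1,1)
    return (d@c["Rw"].T+c["o"]).reshape(h,w,3)
E
python3 - <<'E'
from h import *
for n in("top","scene"):
    c=cam(n); cv2.imwrite(f"pics/{n}0.png",c["image"][:,:,::-1]); print(n,c["o"],c["K"][0,0],c["D"])
    np.savez(f"{n}0.npz",P=depth_pts(c),im=c["image"])
print(r.hold_point_z, r.sense())
E
```

```text
pics
top [502.26110945 111.72710636 878.81840821] 456.3499167533257 [-0.01303514  0.          0.          0.          0.        ]
scene [1209.59175456  286.53276895 1019.74314072] 605.1587427702625 [0.02406788 0.         0.         0.         0.        ]
-18.8 {'t': 0.1, 'joint_pos': array([-1.36749553e+00,  2.07328661e-01,  1.54277018e+00, -1.49922114e-05,
        1.39352570e+00, -1.50543114e-01]), 'qd': array([-0.00038308, -0.00116685, -0.00205281, -0.00072602, -0.00102436,
       -0.00050545]), 'effort': array([-5.92196029e-04, -3.71866536e+01, -2.82293397e+01,  6.98923110e-02,
        3.11073626e-02, -5.35658694e-05]), 'eef_pos': array([ 199.05523605, -538.67797856,  204.42981948]), 'ee_rot': array([-3.13958153e+00, -2.90148104e-04,  3.53846280e-01]), 'wrist_force': array([ 0.08737766,  1.09570498, -0.44787867]), 'moment': array([-0.08549093,  0.02581227,  0.04524146]), 'finger_force': 0.0, 'width': 94.01633138138325}
```

View pics/top0.png

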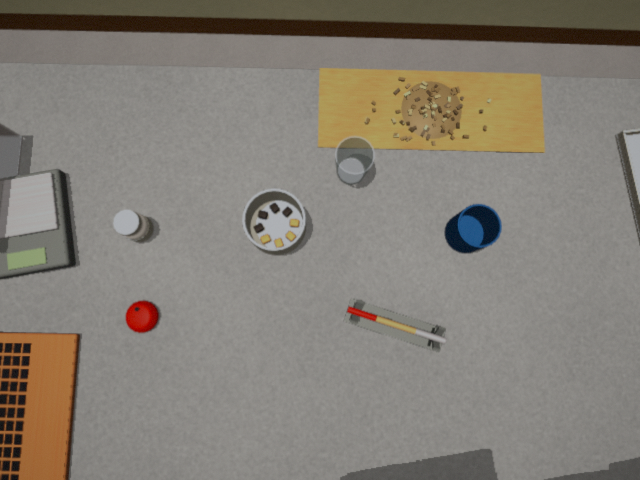

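View pics/scene0.png

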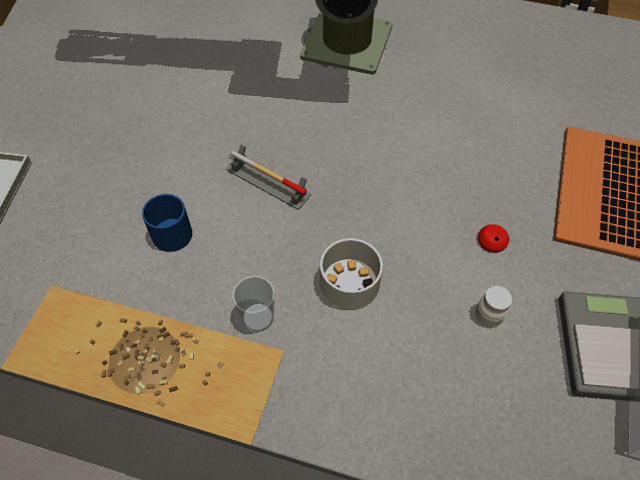

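The top view shows the bowl at about (275,221), the jar at (479,226), the stirrer from its red end (349,310) to its foot (445,340), and the beaker at (355,160). The scene view shows the same layout from the far side. Next I measure them.

```bash
cat > meas.py <<'E'
from h import *
def circ(pts):
    A=np.c_[2*pts,np.ones(len(pts))]; s=np.linalg.lstsq(A,(pts**2).sum(1),rcond=None)[0]
    return s[:2],np.sqrt(s[2]+s[0]**2+s[1]**2)
def vessel(P,xy,zl,zh,rad):
    m=(P[...,2]>zl)&(P[...,2]<zh)&(np.hypot(P[...,0]-xy[0],P[...,1]-xy[1])<rad)
    return P[m]
if __name__=="__main__":
    ref=cam("top")
    for n in("top","scene"):
        d=np.load(n+"0.npz"); P=d["P"]; hsv=cv2.cvtColor(d["im"],cv2.COLOR_RGB2HSV)
        g=plane(ref,[[275,221],[479,226],[355,160]],80)[:,:2]
        for k,(nm,zl,zh,rd) in enumerate((("bowl",70,80,80),("jar",80,90,60),("beaker",90,100,60))):
            p=vessel(P,g[k],zl,zh,rd)
            if len(p)>9: c,rr=circ(p[:,:2]); print(n,nm,len(p),c.round(1),rr.round(1),p[:,2].mean().round(1))
            else: print(n,nm,"few",g[k])
        hh,s,v=cv2.split(hsv)
        red=((hh<8)|(hh>172))&(s>150)
        q=P[red&(P[...,2]>25)&(P[...,2]<60)]; q=q[(q[:,1]<250)&(q[:,0]>200)&(q[:,0]<450)]
        # stirrer: points higher than 38 near rest
        c0=q[:,:2].mean(0); print("red",len(q),q.mean(0).round(1),"zmax",q[:,2].max().round(1))
        m=(P[...,2]>36)&(P[...,2]<50)&(np.hypot(P[...,0]-c0[0]+20,P[...,1]-c0[1]+70)<130)
        col=m&(((s>60)&(hh<30)&(v>90))|red)
        x=P[col]; mu=x.mean(0); U,S,V=np.linalg.svd(x-mu,full_matrices=False); ax=V[0]*np.sign(V[0][1])
        al=(P[m]-mu)@ax; off=np.linalg.norm((P[m]-mu)-np.outer(al,ax),axis=1); a=al[off<7]
        print("stirrer mid",mu.round(1),"ax",ax.round(3),"ends",(mu+ax*a.min()).round(1),(mu+ax*a.max()).round(1),"len",np.ptp(a).round(1),"redstart",(((q-mu)@ax).min()).round(1))
E
python3 meas.py
```

```text
top bowl 560 [667.4 186.5] 54.2 74.0
top jar 355 [ 662.  -180.9] 37.9 84.3
top beaker 255 [783.2  43.9] 34.1 94.1meas.py:21: RuntimeWarning: Mean of empty slice.
  c0=q[:,:2].mean(0); print("red",len(q),q.mean(0).round(1),"zmax",q[:,2].max().round(1))
  ret = um.true_divide(
Traceback (most recent call last):
  File "meas.py", line 21, in <module>
    c0=q[:,:2].mean(0); print("red",len(q),q.mean(0).round(1),"zmax",q[:,2].max().round(1))
                                                                     ~~~~~~~~~~^^
ValueError: zero-size array to reduction operation maximum which has no identity
```

```bash
sed -i 's/(q\[:,0\]<450)/(q[:,1]<150)/' meas.py; python3 meas.py
```

```text
top bowl 560 [667.4 186.5] 54.2 74.0
top jar 355 [ 662.  -180.9] 37.9 84.3
top beaker 255 [783.2  43.9] 34.1 94.1
red 173 [503.2  24.2  41.4] zmax 46.0
stirrer mid [491.9 -10.9  41.4] ax [ 0.29   0.957 -0.006] ends [ 455.7 -130.5   42.1] [510.3  50.1  41.1] len 188.7 redstart 9.8
scene bowl 613 [666.8 187.5] 54.2 75.4
scene jar 354 [ 660.1 -179. ] 37.7 85.1
scene beaker 320 [781.9  44.8] 34.0 95.0
red 144 [502.1  26.4  42.5] zmax 48.7
stirrer mid [491.4  -8.1  43.1] ax [ 0.291  0.957 -0.014] ends [ 454.5 -129.3   44.9] [509.3  50.5  42.3] len 188.0 redstart 7.0
```

```bash
cat > go.py <<'E'
from h import *
from scipy.spatial.transform import Rotation as Ro
def pose(yaw,beta):  # tool down with tool x at yaw (deg), then turned beta about tool y
    return Ro.from_euler('ZX',[yaw,180],degrees=True)*Ro.from_euler('y',beta,degrees=True)
def delta(R1,G,back=0):
    """G: grasp point wanted (world). Prints turn to make first, then shift in the turned axes."""
    s=r.sense(); R0=Ro.from_euler('xyz',s["ee_rot"]); p=s["eef_pos"]
    T=np.array(G,float)+R1.as_matrix()[:,2]*(-r.hold_point_z-back)
    print("t",round(s["t"],2),"tcp",p.round(1),"turn",(R0.inv()*R1).as_rotvec(True).round(2),"shift(now axes)",R0.inv().apply(T-p).round(1),"shift(after turn)",R1.inv().apply(T-p).round(1),"world",(T-p).round(1),"q",s["joint_pos"].round(2),"w",round(s["width"],1),"F",s["wrist_force"].round(1))
E
python3 -c "
from go import *
G=[494.7,0.2,37]
delta(pose(73.1,0),G,130); delta(pose(73.1,-40),G,120)"
```

```text
t 0.2 tcp [ 199.1 -538.9  204.7] turn [-7.000e-02 -5.000e-02 -5.283e+01] shift(now axes) [ 464.1 -403.2   57.2] shift(after turn) [601.7 126.1  56.5] world [295.6 539.1 -56.5] q [-1.37  0.21  1.54  0.    1.39 -0.15] w 94.3 F [0.1 0.1 0.5]
t 0.2 tcp [ 199.1 -538.9  204.7] turn [-18.49 -37.13 -50.58] shift(now axes) [ 503.3 -455.    91. ] shift(after turn) [ 568.7  126.1 -359.5] world [314.5 601.3 -90.2] q [-1.37  0.21  1.54  0.    1.39 -0.15] w 94.3 F [0.1 0.1 0.5]
```

move_arm(
  rows="25 -15 0 0 0 -6.6;35 -22 0 0 0 -6.6;35 -18 0 0 0 -6.6;38 -12 0 0 0 -6.6;40 -8 0 0 0 -6.6;40 -4 0 0 0 -6.6;40 0 0 0 0 -6.6;40 5 0 0 0 -6.6",
  fingers=0,
)

```text
t: 1.0
eef_pos: [362.8, -273.4, 205.4]
ee_rot: [3.141, -0.0, 1.28]
wrist_force: [0.9, 0.4, -0.3]
width: 94.0
finger_force: 0.0
```

```bash
python3 -c "
from go import *
G=[494.7,0.2,37]
delta(pose(73.1,-40),G,110)"
```

```text
t 1.0 tcp [ 362.8 -273.4  205.4] turn [  0.08 -40.     0.21] shift(now axes) [358.5  48.1  98.5] shift(after turn) [ 338.1   46.7 -155.1] world [149.  329.7 -98.5] q [-0.84 -0.06  1.82  0.    1.37 -0.55] w 94.0 F [ 0.9  0.4 -0.3]
```

move_arm(
  rows="40 6 0 0 0 0;44 6 0 0 0 0;48 6 0 0 0 0;48 6 0 0 0 0;48 6 0 0 0 0;48 6 0 0 0 0;44 6 0 0 0 0;38 6 0 0 0 0",
)

```text
t: 1.8
eef_pos: [512.9, 56.0, 205.4]
ee_rot: [3.142, -0.0, 1.277]
wrist_force: [0.9, -1.5, 0.0]
width: 94.0
finger_force: 0.0
```

move_arm(
  rows="0 0 0 0 -5 0;0 0 0 0 -7 0;0 0 0 0 -7 0;0 0 0 0 -7 0;0 0 0 0 -7 0;0 0 0 0 -7 0;0 0 0 0 0 0.2;0 0 0 0 0 0",
)

```text
t: 2.6
eef_pos: [512.2, 53.9, 204.5]
ee_rot: [3.141, 0.698, 1.273]
wrist_force: [-0.9, 0.2, 0.7]
width: 94.0
finger_force: 0.0
```

```bash
python3 -c "
from go import *
G=[494.7,0.2,37]
delta(pose(73.1,-40),G,90)"
```

```text
t 2.6 tcp [512.2  53.9 204.5] turn [-0.06 -0.03 -0.12] shift(now axes) [64.3 -1.2 93.5] shift(after turn) [64.4 -1.2 93.4] world [  -4.2   -9.9 -113. ] q [ 0.29  0.4   1.47 -0.57  1.69  0.64] w 94.0 F [-0.9  0.2  0.7]
```

move_arm(
  rows="8 0 12 0 0 0;8 0 12 0 0 0;8 0 12 0 0 0;8 -1 12 0 0 0;8 0 12 0 0 0;8 0 12 0 0 0;8 0 12 0 0 0;8 0 12 0 0 0",
)

```text
t: 3.4
eef_pos: [508.0, 41.6, 89.4]
ee_rot: [3.139, 0.698, 1.271]
wrist_force: [-0.2, 0.2, -1.1]
width: 93.8
finger_force: 0.0
```

move_arm(
  rows="0 0 14 0 0 0;0 0 14 0 0 0;0 0 14 0 0 0;0 0 13 0 0 0;0 0 12 0 0 0;0 0 10 0 0 0;0 0 7 0 0 0;0 0 3 0 0 0",
)

```text
t: 4.2
eef_pos: [491.3, -12.3, 23.6]
ee_rot: [3.14, 0.698, 1.271]
wrist_force: [0.0, 0.1, 0.5]
width: 93.9
finger_force: 0.0
```

```bash
python3 -c "
from go import *
G=[494.7,0.2,37]
delta(pose(73.1,-40),G,0)
c=cam('scene');cv2.imwrite('pics/g1.png',cv2.resize(c['image'][80:280,140:400,::-1],None,fx=3,fy=3))"
```

```text
t 4.2 tcp [491.3 -12.3  23.6] turn [-0.07  0.02 -0.22] shift(now axes) [ 1.3 -0.4  0.2] shift(after turn) [ 1.3 -0.4  0.2] world [-0.1  1.  -1. ] q [ 0.2   0.57  1.66 -0.62  1.34  0.78] w 93.9 F [0.  0.1 0.5]
```

View pics/g1.png

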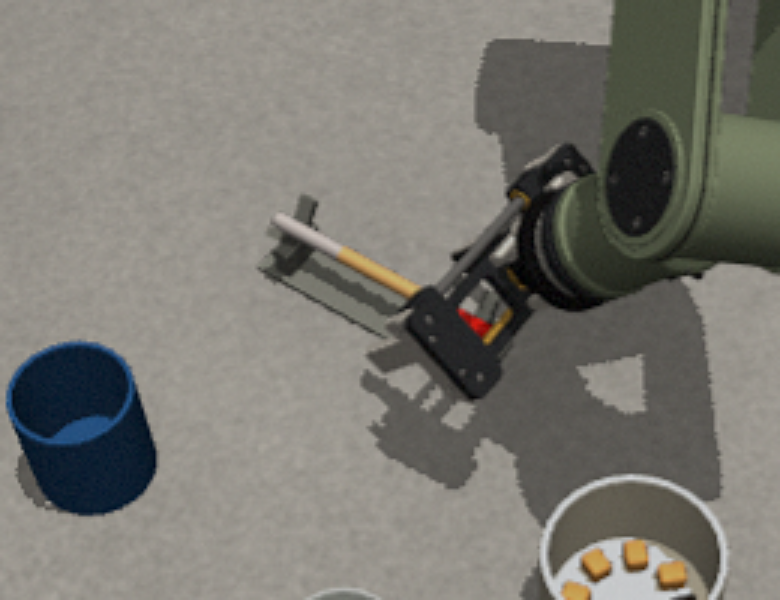

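The gripper straddles the stirrer at the red/wood joint (crop about (440,300)), clear of the fork, so I close and lift it.

move_arm(
  rows="1 0 0 0 0 0;0 0 0 0 0 0;0 0 0 0 0 0;0 0 0 0 0 0;0 0 0 0 0 0;0 0 0 0 0 0;0 0 0 0 0 0;0 0 0 0 0 0",
  fingers=255,
)

```text
t: 5.05
eef_pos: [492.0, -11.1, 23.5]
ee_rot: [3.139, 0.698, 1.271]
wrist_force: [0.3, -0.0, 1.3]
width: 33.3
finger_force: 0.0
```

```bash
python3 -c "
from go import *
G=[494.7,0.2,200]
delta(pose(73.1,-40),G,0); delta(pose(180,-40),[600,-100,280])"
```

```text
t 5.05 tcp [492.  -11.1  23.5] turn [-0.02  0.   -0.22] shift(now axes) [-104.6   -0.4 -123.9] shift(after turn) [-104.6   -0.7 -123.9] world [ -0.8  -0.2 162.1] q [ 0.2   0.57  1.66 -0.62  1.34  0.78] w 33.3 F [ 0.3 -0.   1.3]
t 5.05 tcp [492.  -11.1  23.5] turn [-68.76   0.12 -82.09] shift(now axes) [-193.5  141.4 -153.3] shift(after turn) [-247.6  -88.9 -108.3] world [120.1 -88.9 242.1] q [ 0.2   0.57  1.66 -0.62  1.34  0.78] w 33.3 F [ 0.3 -0.   1.3]
```

move_arm(
  rows="0 0 0 0 0 0;0 0 0 0 0 0;0 0 0 0 0 0;0 0 0 0 0 0;0 0 0 0 0 0;-3 0 -4 0 0 0;-6 0 -8 0 0 0;-10 0 -12 0 0 0",
)

```text
t: 5.85
eef_pos: [492.3, -10.4, 54.6]
ee_rot: [3.139, 0.698, 1.272]
wrist_force: [-0.2, 0.1, -0.3]
width: 11.6
finger_force: 30.0
```

move_arm(
  rows="-13 0 -15 0 0 0;-13 0 -15 0 0 0;-13 0 -15 0 0 0;-13 0 -15 0 0 0;-13 0 -15 0 0 0;-13 0 -15 0 0 0;-13 0 -15 0 0 0;-13 0 -15 0 0 0",
)

```text
t: 6.65
eef_pos: [491.1, -12.6, 214.8]
ee_rot: [3.138, 0.698, 1.27]
wrist_force: [0.1, -0.5, -0.6]
width: 11.2
finger_force: 30.0
```

```bash
python3 -c "
from go import *
G=[494.7,0.2,200]
delta(pose(73.1,0),G,0); delta(pose(73.1,17),G)
c=cam('scene');cv2.imwrite('pics/g2.png',cv2.resize(c['image'][0:300,140:460,::-1],None,fx=2,fy=2))"
```

```text
t 6.65 tcp [491.1 -12.6 214.8] turn [ 0.11 39.97 -0.24] shift(now axes) [31.8 -0.4 17.2] shift(after turn) [13.3 -0.3 33.6] world [  3.6  12.8 -33.6] q [ 0.2   0.3   1.58 -0.6   1.63  0.57] w 11.2 F [ 0.1 -0.5 -0.6]
t 6.65 tcp [491.1 -12.6 214.8] turn [ 0.14 56.97 -0.22] shift(now axes) [35.5 -0.4 13.1] shift(after turn) [ 8.4 -0.3 36.9] world [  5.2  18.1 -32.8] q [ 0.2   0.3   1.58 -0.6   1.63  0.57] w 11.2 F [ 0.1 -0.5 -0.6]
```

View pics/g2.png

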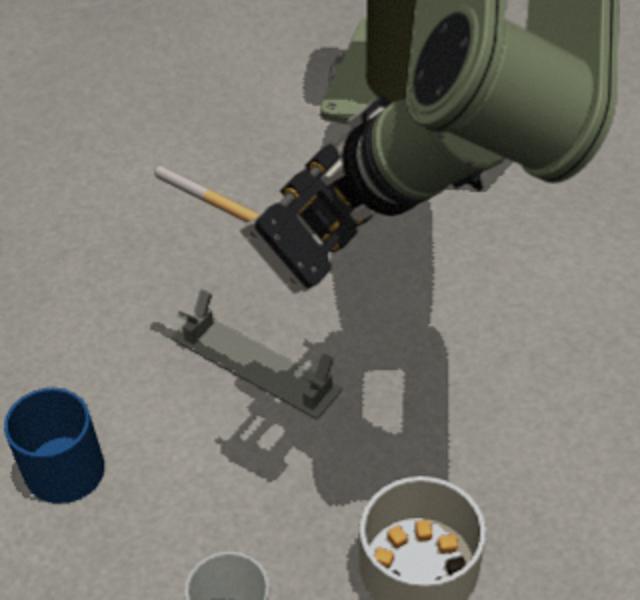

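Held firmly and still level (foot at crop (160,172)). Next: tool upright, then yaw round.

move_arm(
  rows="-6 0 -7 0 5 0;-6 0 -8 0 7 0;-4 0 -9 0 7 0;-3 0 -10 0 7 0;-2 0 -10 0 7 0;-1 0 -10 0 7 0;0 0 -10 0 0 -3;0 0 -5 0 0 -6",
)

```text
t: 7.5
eef_pos: [491.3, -12.4, 289.2]
ee_rot: [3.137, 0.001, 1.43]
wrist_force: [0.5, 0.5, -0.6]
width: 11.0
finger_force: 30.0
```

move_arm(
  rows="0 0 0 0 0 -8;0 0 0 0 0 -8;0 0 0 0 0 -8;0 0 0 0 0 -8;0 0 0 0 0 -8;0 0 0 0 0 -8;0 0 0 0 0 -8;0 0 0 0 0 -8",
)

```text
t: 8.3
eef_pos: [490.9, -11.0, 287.6]
ee_rot: [-3.141, 0.002, 2.553]
wrist_force: [0.5, -0.4, -0.7]
width: 11.2
finger_force: 30.0
```

move_arm(
  rows="0 0 0 0 0 -8;0 0 0 0 0 -8;0 0 0 0 0 -8;0 0 0 0 0 -6;0 0 0 0 0 -4;0 0 0 0 0 0;0 0 0 0 0 0;0 0 0 0 0 0",
)

```text
t: 9.1
eef_pos: [491.3, -10.9, 287.6]
ee_rot: [-3.141, 0.002, 3.139]
wrist_force: [-1.3, 0.6, -0.6]
width: 11.0
finger_force: 30.0
```

```bash
python3 -c "
from go import *
delta(pose(180,0),[600,-100,240]); delta(pose(180,17),[600,-100,240])"
```

```text
t 9.1 tcp [491.3 -10.9 287.6] turn [-0.05  0.11 -0.14] shift(now axes) [-108.8  -88.8   66.7] shift(after turn) [-108.7  -89.1   66.4] world [108.7 -89.1 -66.4] q [-0.2  -0.03  1.63 -0.    1.54 -1.77] w 11.0 F [-1.3  0.6 -0.6]
t 9.1 tcp [491.3 -10.9 287.6] turn [-0.03 17.11 -0.14] shift(now axes) [-103.3  -88.8   65.8] shift(after turn) [-117.9  -89.1   32.5] world [103.2 -89.1 -65.6] q [-0.2  -0.03  1.63 -0.    1.54 -1.77] w 11.0 F [-1.3  0.6 -0.6]
```

```bash
python3 -c "
from go import *
delta(pose(180,17),[610,-180,245])"
```

```text
t 9.1 tcp [491.3 -10.9 287.6] turn [-0.03 17.11 -0.14] shift(now axes) [-113.5 -168.8   60.9] shift(after turn) [-126.  -169.1   24.8] world [ 113.2 -169.1  -60.6] q [-0.2  -0.03  1.63 -0.    1.54 -1.77] w 11.0 F [-1.3  0.6 -0.6]
```

move_arm(
  rows="-10 -10 0 0 3 0;-10 -20 0 0 3 0;-14 -25 0 0 3 0;-16 -25 0 0 3 0;-18 -25 0 0 3 0;-18 -25 0 0 2 0;-16 -22 0 0 0 0;-12 -16 0 0 0 0",
)

```text
t: 9.9
eef_pos: [603.6, -180.6, 265.3]
ee_rot: [-3.141, -0.296, 3.138]
wrist_force: [0.6, -0.8, -0.6]
width: 11.3
finger_force: 30.0
```

```bash
cat > rod.py <<'E'
from go import *
def rod(c,xy,rad,zmin):
    """points of red/wood on the stirrer near xy -> axis line by depth points (surface)"""
    P=depth_pts(c); h,s,v=cv2.split(cv2.cvtColor(c["image"],cv2.COLOR_RGB2HSV))
    near=(np.hypot(P[...,0]-xy[0],P[...,1]-xy[1])<rad)&(P[...,2]>zmin)
    wood=near&(h>8)&(h<28)&(s>70)&(v>80); red=near&((h<6)|(h>174))&(s>150)
    return P,near,wood,red
def line(x):
    for _ in range(4):
        mu=np.median(x,0) if _==0 else x.mean(0); V=np.linalg.svd(x-x.mean(0),full_matrices=False)[2][0]; V*=np.sign(V[2])
        d=np.linalg.norm((x-x.mean(0))-np.outer((x-x.mean(0))@V,V),axis=1); x=x[d<max(7,2*np.median(d))]
    return x.mean(0),V,x
E
python3 - <<'E'
from rod import *
delta(pose(180,17),[610,-180,245])
for n in("top","scene"):
    c=cam(n); P,near,w,rd=rod(c,(655,-180),130,95)
    print(n,w.sum(),rd.sum())
    x=P[w]
    if len(x)>8:
        m,V,x=line(x); a=(P[near]-m)@V; off=np.linalg.norm(P[near]-m-np.outer(a,V),axis=1); a=a[off<8]
        print(m.round(1),V.round(3),"lowend",(m+V*a.min()).round(1),"lean",np.degrees(np.arccos(V[2])).round(1), "woodlow",(m+V*((x-m)@V).min()).round(1))
E
```

```text
t 9.9 tcp [ 603.6 -180.6  265.3] turn [ 0.01  0.05 -0.17] shift(now axes) [-12.1   0.6  36.3] shift(after turn) [-12.1   0.6  36.3] world [  1.    0.6 -38.2] q [-0.37  0.51  1.05 -0.11  1.86 -1.95] w 11.3 F [ 0.6 -0.8 -0.6]
top 136 227
[ 651.  -153.4  351.3] [0.104 0.223 0.969] lowend [ 638.6 -180.   235.4] lean 14.2 woodlow [ 639.8 -177.3  247.1]
scene 267 70
[ 635.3 -180.1  250.9] [-0.536  0.007  0.844] lowend [ 687.2 -180.9  169.1] lean 32.4 woodlow [ 654.5 -180.4  220.7]
```

move_arm(
  rows="-4 0 13 0 0 0;-4 0 13 0 0 0;-4 0 13 0 0 0;-4 0 13 0 0 0;-4 0 13 0 0 0;-4 0 13 0 0 0;-4 0 13 0 0 0;-4 0 13 0 0 0",
)

```text
t: 10.8
eef_pos: [603.1, -179.1, 156.8]
ee_rot: [-3.141, -0.295, 3.14]
wrist_force: [-0.1, -0.1, -0.8]
width: 11.2
finger_force: 30.0
```

move_arm(
  rows="-2 0 6.5 0 0 0;-2 0 6.5 0 0 0;-2 0 6.5 0 0 0;-2 0 6.5 0 0 0;-2 0 6.5 0 0 0;-2 0 6.5 0 0 0;-1 0 3 0 0 0;0 0 0 0 0 0",
)

```text
t: 11.6
eef_pos: [603.0, -178.9, 113.3]
ee_rot: [-3.141, -0.296, 3.14]
wrist_force: [0.1, 0.2, -0.6]
width: 10.9
finger_force: 30.0
```

Run:
```python
from rod import *
delta(pose(180,17),[610,-180,124])
c=cam('scene');cv2.imwrite('pics/j1.png',cv2.resize(c['image'][80:320,60:360,::-1],None,fx=2.5,fy=2.5))
P=depth_pts(c)
from meas import *
p=vessel(P,[661,-180],80,90,55); print(circ(p[:,:2]))
```

```text
t 11.6 tcp [ 603.  -178.9  113.3] turn [ 0.02  0.05 -0.08] shift(now axes) [-3.5 -1.1  6.5] shift(after turn) [-3.5 -1.1  6.5] world [ 1.5 -1.1 -7.2] q [-0.37  0.61  1.22 -0.1   1.6  -1.93] w 10.9 F [ 0.1  0.2 -0.6]
(array([ 661.77536855, -179.41644841]), np.float64(36.06522512487834))
```

View pics/j1.png

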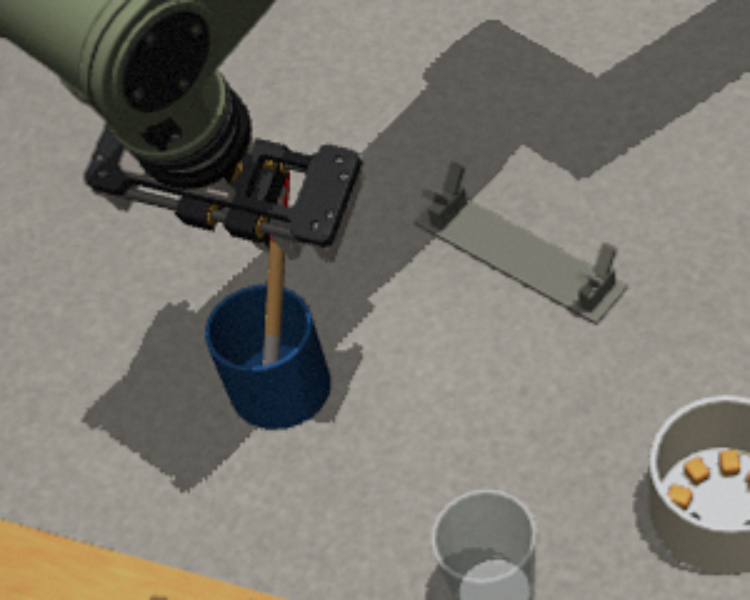

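The stirrer is in the jar without contact, crossing the rim at crop (275,290). I lower 5 mm and release.

move_arm(
  rows="-1 0 2.5 0 0 0;-1 0 2.5 0 0 0;0 0 0 0 0 0;0 0 0 0 0 0;0 0 0 0 0 0;0 0 0 0 0 0;0 0 0 0 0 0;0 0 0 0 0 0",
)

```text
t: 12.45
eef_pos: [603.9, -179.1, 108.7]
ee_rot: [-3.141, -0.294, 3.14]
wrist_force: [-0.9, 0.4, -0.3]
width: 11.4
finger_force: 30.0
```

move_arm(
  rows="0 0 0 0 0 0;0 0 0 0 0 0;0 0 0 0 0 0;0 0 0 0 0 0;0 0 0 0 0 0;0 0 0 0 0 0;0 0 0 0 0 0;0 0 0 0 0 0",
  fingers=0,
)

```text
t: 13.25
eef_pos: [603.9, -179.1, 108.7]
ee_rot: [-3.141, -0.295, 3.14]
wrist_force: [0.2, -0.3, -0.5]
width: 71.8
finger_force: 0.0
```

move_arm(
  rows="0 0 0 0 0 0;0 0 0 0 0 0;0 0 0 0 0 0;0 0 -5 0 0 0;0 0 -15 0 0 0;0 0 -25 0 0 0;0 0 -35 0 0 0;0 0 -35 0 0 0",
)

```text
t: 14.05
eef_pos: [637.7, -179.1, 221.0]
ee_rot: [-3.141, -0.294, 3.14]
wrist_force: [0.3, -0.1, 0.2]
width: 93.7
finger_force: 0.0
```

Run:
```python
from rod import *
delta(pose(180,-38),[600,-180,130],110)
for n in("scene","top"):
    c=cam(n); P,near,w,rd=rod(c,(630,-180),130,60)
    print(n,w.sum(),rd.sum())
    for m_ in (w,rd,w|rd):
        x=P[m_]
        if len(x)>8:
            m,V,x=line(x); e=(x-m)@V
            print(m.round(1),V.round(3),"lean",np.degrees(np.arccos(V[2])).round(1),"ends",(m+V*e.min()).round(1),(m+V*e.max()).round(1))
    cv2.imwrite(f'pics/k_{n}.png',c['image'][...,::-1])
a=cv2.imread('pics/k_scene.png')[80:320,60:360]; b=cv2.imread('pics/k_top.png')[140:380,340:640]
cv2.imwrite('pics/k.png',np.hstack([cv2.resize(z,(400,320)) for z in(a,b)]))
```

```text
t 14.05 tcp [ 637.7 -179.1  221. ] turn [ -0.06 -54.85  -0.08] shift(now axes) [84.3 -1.1 45.5] shift(after turn) [ 85.8  -0.9 -42.7] world [-93.9  -0.9 -19.1] q [-0.35  0.6   1.   -0.1   1.81 -1.93] w 93.7 F [ 0.3 -0.1  0.2]
scene 250 146
[ 640.4 -170.1  146.7] [0.094 0.15  0.984] lean 10.2 ends [ 632.7 -182.4   66.4] [ 660.2 -138.4  354.9]
[ 609.7 -177.2  162.8] [0.39  0.093 0.916] lean 23.6 ends [ 593.9 -181.   125.8] [ 742.  -145.7  473.5]
[ 626.1 -174.   146. ] [0.125 0.136 0.983] lean 10.6 ends [ 615.9 -185.1   65.4] [ 660.3 -137.   414.6]
top 149 145
[ 650.5 -169.   148.7] [0.255 0.18  0.95 ] lean 18.2 ends [ 629.3 -183.9   69.9] [ 707.  -129.1  359.6]
[ 599.  -178.2  167.5] [0.32  0.143 0.936] lean 20.5 ends [ 586.8 -183.7  131.9] [ 736.2 -116.7  568.8]
[ 626.1 -171.8  165.2] [0.283 0.18  0.942] lean 19.6 ends [ 600.6 -188.    80.2] [745.4 -96.  562.2]
```

View pics/k.png

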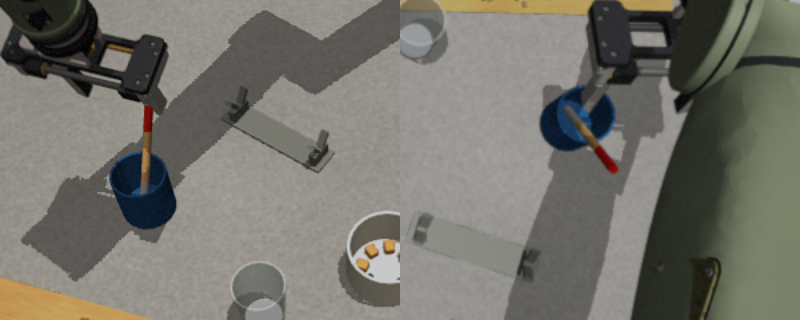

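It leans free in the jar; the red end is at (150,110) in the left panel and (613,170) in the right. I refit the line without the gripper's points.

```bash
cat > fit.py <<'E'
from rod import *
from meas import vessel,circ
def fit(zmin=80,zmax=172):
    out=[]
    for n in("scene","top"):
        c=cam(n); P,near,w,rd=rod(c,(625,-180),110,zmin)
        ok=(P[...,2]<zmax)&(abs(P[...,1]+180)<45); x=P[(w|rd)&ok]
        if len(x)<15: print(n,"few"); continue
        # surface -> axis: push 6 mm*0.8 from the camera, perpendicular to the rod
        m,V,x=line(x); d=m-c["o"]; d-=V*(d@V); d/=np.linalg.norm(d); m=m+5*d
        e=(x-m)@V; er=(P[rd&ok]-m)@V
        print(n,len(x),m.round(1),V.round(3),"lean",np.degrees(np.arccos(V[2])).round(1),"head",(m+V*e.max()).round(1),"red from",np.percentile(er,3).round(1),"to",er.max().round(1),"z85",(m+V*(85-m[2])/V[2]).round(1))
        p=vessel(P,[661,-180],80,90,55); print("  jar",circ(p[:,:2]))
if __name__=="__main__": fit()
E
python3 fit.py
```

```text
scene 245 [ 610.7 -181.8  114.4] [-0.574 -0.026  0.818] lean 35.1 head [ 584.4 -183.   151.9] red from 8.2 to 45.8 z85 [ 631.4 -180.9   85. ]
  jar (array([ 661.74410544, -179.48657996]), np.float64(36.5010406595641))
top 219 [ 603.3 -183.8  128.5] [-0.585 -0.019  0.811] lean 35.8 head [ 577.2 -184.6  164.6] red from -6.6 to 44.5 z85 [ 634.6 -182.8   85. ]
  jar (array([ 663.14429638, -180.82518396]), np.float64(37.1604810082248))
```

move_arm(
  rows="0 0 -10 0 -5 0;0 0 -10 0 -7 0;0 0 -10 0 -8 0;0 0 -5 0 -8 0;0 0 0 0 -8 0;0 0 0 0 -8 0;0 0 0 0 -6 0;0 0 0 0 -3 0",
)

```text
t: 15.05
eef_pos: [639.4, -177.9, 249.3]
ee_rot: [3.139, 0.628, 3.137]
wrist_force: [-0.9, -0.0, -0.0]
width: 94.1
finger_force: 0.0
```

```bash
python3 - <<'E'
from go import *
delta(pose(180,-36),[597,-183.4,136],80)
E
python3 fit.py
```

```text
t 15.05 tcp [ 639.4 -177.9  249.3] turn [ 0.01 -0.02 -0.2 ] shift(now axes) [100.8  -5.9   5.6] shift(after turn) [100.9  -5.5   5.6] world [-78.3  -5.5 -63.8] q [-0.57  0.01  1.81  0.44  0.83 -2.36] w 94.1 F [-0.9 -0.  -0. ]
scene 329 [ 605.2 -181.6  122.1] [-0.569 -0.017  0.822] lean 34.7 head [ 575.4 -182.5  165.1] red from -0.7 to 52.3 z85 [ 630.8 -180.8   85. ]
  jar (array([ 661.63372144, -179.3314545 ]), np.float64(36.71708642985329))Traceback (most recent call last):
  File "fit.py", line 14, in <module>
    if __name__=="__main__": fit()
                             ~~~^^
  File "fit.py", line 12, in fit
    print(n,len(x),m.round(1),V.round(3),"lean",np.degrees(np.arccos(V[2])).round(1),"head",(m+V*e.max()).round(1),"red from",np.percentile(er,3).round(1),"to",er.max().round(1),"z85",(m+V*(85-m[2])/V[2]).round(1))
                                                                                                                              ~~~~~~~~~~~~~^^^^^^
    return _quantile_unchecked(
        a, q, axis, out, overwrite_input, method, keepdims, weights)
    return _ureduce(a,
                    func=_quantile_ureduce_func,
    ...<5 lines>...
                    overwrite_input=overwrite_input,
                    method=method)
    r = func(a, **kwargs)
    result = _quantile(arr,
                       quantiles=q,
    ...<2 lines>...
                       out=out,
                       weights=wgt)
    slices_having_nans = np.isnan(arr[-1, ...])
                                  ~~~^^^^^^^^^
IndexError: index -1 is out of bounds for axis 0 with size 0
```

move_arm(
  rows="13 -1 0 0 0 0;13 -1 0 0 0 0;13 -1 1 0 0 0;13 -1 1 0 0 0;13 -1 1 0 0 0;13 0 1 0 0 0;12 0 1 0 0 0;10 0 1 0 0 0",
)

```text
t: 15.95
eef_pos: [564.6, -183.9, 188.3]
ee_rot: [-3.141, 0.63, 3.14]
wrist_force: [-0.3, 0.4, -0.1]
width: 93.7
finger_force: 0.0
```

move_arm(
  rows="0 0 10 0 0 0;0 0 12 0 0 0;0 0 12 0 0 0;0 0 12 0 0 0;0 0 12 0 0 0;0 0 10 0 0 0;0 0 8 0 0 0;0 0 4 0 0 0",
)

```text
t: 16.75
eef_pos: [613.0, -183.8, 123.5]
ee_rot: [3.142, 0.629, 3.141]
wrist_force: [0.4, -0.1, 0.4]
width: 94.1
finger_force: 0.0
```

Run:
```python
from go import *
delta(pose(180,-36),[597,-183.4,136])
c=cam('scene');cv2.imwrite('pics/j2.png',cv2.resize(c['image'][80:320,60:360,::-1],None,fx=2.5,fy=2.5))
```

```text
t 16.75 tcp [ 613.  -183.8  123.5] turn [-0.03  0.07 -0.05] shift(now axes) [ 5.6  0.4 -0.7] shift(after turn) [ 5.6  0.4 -0.7] world [-4.9  0.4 -2.7] q [-0.61  0.13  1.97  0.64  0.6  -2.64] w 94.1 F [ 0.4 -0.1  0.4]
```

View pics/j2.png

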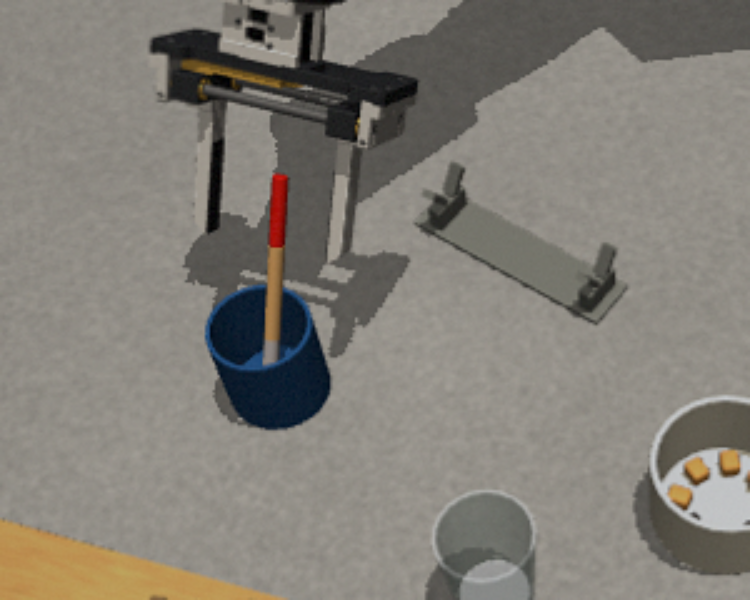

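The fingers straddle the red grip (crop (278,210)). I shift 5 mm, close, then lift out along the axis.

move_arm(
  rows="3 0 0 0 0 0;2.5 0 -1 0 0 0;0 0 0 0 0 0;0 0 0 0 0 0;0 0 0 0 0 0;0 0 0 0 0 0;0 0 0 0 0 0;0 0 0 0 0 0",
  fingers=255,
)

```text
t: 17.6
eef_pos: [607.7, -184.1, 122.2]
ee_rot: [-3.141, 0.631, 3.141]
wrist_force: [0.3, 1.3, 0.4]
width: 33.4
finger_force: 0.0
```

move_arm(
  rows="0 0 0 0 0 0;0 0 0 0 0 0;0 0 0 0 0 0;0 0 0 0 0 0;0 0 0 0 0 0;0 0 -2 0 0 0;0 0 -4 0 0 0;0 0 -6 0 0 0",
)

```text
t: 18.4
eef_pos: [600.6, -184.1, 132.2]
ee_rot: [-3.141, 0.631, 3.14]
wrist_force: [2.1, -0.3, -0.7]
width: 11.6
finger_force: 30.0
```

move_arm(
  rows="0 0 -10 0 0 0;0 0 -14 0 0 0;0 0 -16 0 0 0;0 0 -18 0 0 0;0 0 -20 0 0 0;0 0 -20 0 0 0;0 0 -20 0 0 0;0 0 -20 0 0 0",
)

```text
t: 19.2
eef_pos: [517.7, -183.7, 243.8]
ee_rot: [-3.14, 0.629, 3.141]
wrist_force: [0.8, -0.8, -0.9]
width: 11.4
finger_force: 30.0
```

Run:
```python
from rod import *
delta(pose(180,0),[667,187,300])
for n in("scene","top"):
    c=cam(n); P,near,w,rd=rod(c,(600,-180),130,95)
    x=P[w&(P[...,2]<230)&(abs(P[...,1]+183)<15)]
    print(n,len(x))
    if len(x)>8: 
        m,V,x=line(x); a=(P[near]-m)@V; off=np.linalg.norm(P[near]-m-np.outer(a,V),axis=1); a=a[off<8]
        print(m.round(1),V.round(3),(m+V*a.min()).round(1),np.degrees(np.arccos(V[2])).round(1))
```

```text
t 19.2 tcp [ 517.7 -183.7  243.8] turn [-0.09 36.04 -0.06] shift(now axes) [-142.6  370.9   56.9] shift(after turn) [-149.3  370.7  -37.4] world [149.3 370.7  37.4] q [-0.76 -0.24  2.04  0.53  0.93 -2.56] w 11.4 F [ 0.8 -0.8 -0.9]
scene 199
[ 547.4 -180.5  205.7] [-0.569  0.006  0.823] [ 596.3 -181.   134.9] 34.7
top 178
[ 549.9 -182.3  207.7] [-0.577  0.01   0.817] [ 598.  -183.1  139.7] 35.2
```

move_arm(
  rows="0 0 -5 0 5 0;0 0 -5 0 7 0;0 0 -5 0 7 0;0 0 -5 0 7 0;0 0 -5 0 7 0;0 10 -5 0 3 0;0 20 -3 0 0 0;-5 30 0 0 0 0",
)

```text
t: 20.1
eef_pos: [514.5, -124.1, 272.9]
ee_rot: [-3.141, 0.001, 3.138]
wrist_force: [0.2, -0.1, -1.3]
width: 11.5
finger_force: 30.0
```

move_arm(
  rows="-16 40 0 0 0 0;-18 40 0 0 0 0;-18 40 0 0 0 0;-18 40 0 0 0 0;-18 40 0 0 0 0;-18 40 0 0 0 0;-18 38 0 0 0 0;-15 26 0 0 0 0",
)

```text
t: 20.9
eef_pos: [653.7, 182.8, 272.2]
ee_rot: [-3.141, 0.0, -3.141]
wrist_force: [-0.0, -1.1, -0.9]
width: 11.5
finger_force: 30.0
```

```bash
cat > up.py <<'E'
from rod import *
from meas import vessel,circ
def up(zlo=90,save=None):
    s=r.sense(); g=s["eef_pos"]
    for n in("scene","top"):
        c=cam(n)
        P,near,w,rd=rod(c,g[:2],60,zlo)
        x=P[w&(P[...,2]<g[2]-25)&(np.hypot(P[...,0]-g[0],P[...,1]-g[1])<25)]
        print(n,len(x))
        if len(x)>15:
            m,V,x=line(x); a=(P[near]-m)@V; off=np.linalg.norm(P[near]-m-np.outer(a,V),axis=1); a=a[off<8]
            d=m-c["o"]; d-=V*(d@V); d/=np.linalg.norm(d)
            e=(x-m)@V
            print(" axis pt",(m+5*d).round(1),V.round(3),"low",(m+5*d+V*a.min()).round(1),"wood",(m+V*e.min()).round(1)[2],(m+V*e.max()).round(1)[2])
        p=vessel(P,[667,187],70,80,75); print("  bowl",circ(p[:,:2]) if len(p)>9 else 0)
        if save: cv2.imwrite(f"pics/{save}_{n}.png",c["image"][...,::-1])
if __name__=="__main__":
    delta(pose(180,0),[667,187,150]); up()
E
python3 up.py
```

```text
t 20.9 tcp [653.7 182.8 272.2] turn [-0.03  0.02  0.04] shift(now axes) [-13.3   4.2 141. ] shift(after turn) [-13.3   4.2 141. ] world [  13.3    4.2 -141. ] q [ 0.15  0.39  1.17 -0.    1.58 -1.43] w 11.5 F [-0.  -1.1 -0.9]
scene 51
 axis pt [650.  182.6 222.7] [ 0.049 -0.023  0.999] low [646.1 184.5 142.1] wood 198.8 247.0
  bowl (array([666.76955264, 187.47467559]), np.float64(54.18624988872102))
top 65
 axis pt [653.4 187.2 221.3] [ 0.022 -0.016  1.   ] low [651.5 188.5 136.8] wood 196.1 246.9
  bowl (array([667.13738022, 187.00804078]), np.float64(53.84699079065024))
```

move_arm(
  rows="-4 0.5 10 0 0 0;-5 0.5 15 0 0 0;-5 0.5 15 0 0 0;-3 0 15 0 0 0;0 0 14 0 0 0;0 0 12 0 0 0;0 0 10 0 0 0;0 0 5 0 0 0",
)

```text
t: 21.8
eef_pos: [670.1, 181.2, 176.5]
ee_rot: [-3.141, 0.0, 3.14]
wrist_force: [-0.3, -0.3, -0.7]
width: 11.2
finger_force: 30.0
```

Run:
```python
from up import *
delta(pose(180,0),[671,184.5,147+18.8]); up(60,"b")
c=[cv2.imread(f"pics/b_{n}.png") for n in("scene","top")]
cv2.imwrite("pics/b.png",np.hstack([cv2.resize(c[0][180:330,290:420],(400,460)),cv2.resize(c[1][160:280,210:340],(400,460))]))
```

```text
t 21.8 tcp [670.1 181.2 176.5] turn [-0.05  0.02 -0.09] shift(now axes) [-0.9  3.3 29.5] shift(after turn) [-0.9  3.3 29.5] world [  0.9   3.3 -29.5] q [ 0.14  0.48  1.24 -0.    1.42 -1.43] w 11.2 F [-0.3 -0.3 -0.7]
scene 51
 axis pt [666.5 180.8 126. ] [ 0.042 -0.054  0.998] low [663.7 184.3  60.6] wood 72.3 151.2
  bowl (array([666.74139919, 187.67063129]), np.float64(53.245080053682805))
top 39
 axis pt [668.2 180.8 126.3] [ 0.028 -0.006  1.   ] low [666.4 181.2  60.8] wood 100.7 150.7
  bowl (array([661.52291586, 190.19895109]), np.float64(48.77389074964267))
```

View pics/b.png

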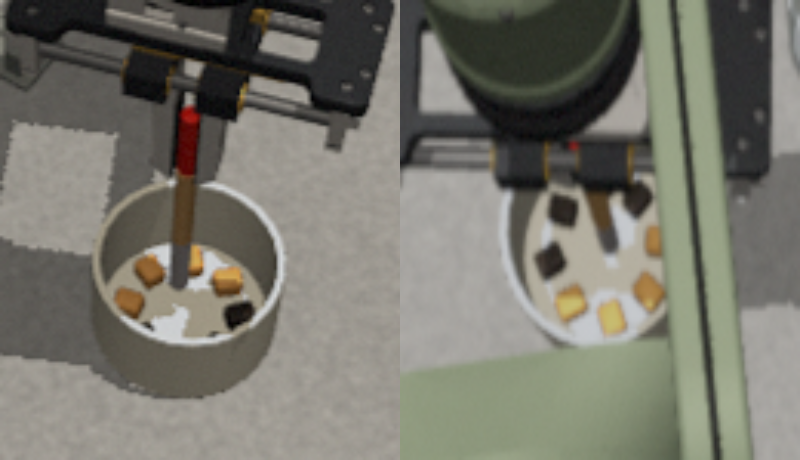

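The stirrer hangs upright over the clear middle of the bowl (left panel (180,285), right panel (608,240)). I lower the rest of the way.

move_arm(
  rows="-1 2 3 0 0 0;-1 2 5 0 0 0;0 0.5 5 0 0 0;0 0 5 0 0 0;0 0 4 0 0 0;0 0 4 0 0 0;0 0 3 0 0 0;0 0 0 0 0 0",
)

```text
t: 22.7
eef_pos: [672.5, 185.7, 148.2]
ee_rot: [-3.141, 0.001, 3.14]
wrist_force: [-0.0, -0.1, -0.6]
width: 11.5
finger_force: 30.0
```

Run:
```python
from up import *
delta(pose(180,0),[672.5,185.5,147+18.8])
R=27
for N in(24,):
  a=np.arange(N+1)*2*np.pi/N; x=R*np.cos(a);y=R*np.sin(a)
  print(np.c_[-np.diff(x),np.diff(y)].round(1).tolist())
```

```text
t 22.7 tcp [672.5 185.7 148.2] turn [-0.05  0.05 -0.09] shift(now axes) [-0.  -0.2  1.2] shift(after turn) [-0.  -0.2  1.2] world [ 0.  -0.2 -1.2] q [ 0.15  0.51  1.26 -0.    1.37 -1.42] w 11.5 F [-0.  -0.1 -0.6]
[[0.9, 7.0], [2.7, 6.5], [4.3, 5.6], [5.6, 4.3], [6.5, 2.7], [7.0, 0.9], [7.0, -0.9], [6.5, -2.7], [5.6, -4.3], [4.3, -5.6], [2.7, -6.5], [0.9, -7.0], [-0.9, -7.0], [-2.7, -6.5], [-4.3, -5.6], [-5.6, -4.3], [-6.5, -2.7], [-7.0, -0.9], [-7.0, 0.9], [-6.5, 2.7], [-5.6, 4.3], [-4.3, 5.6], [-2.7, 6.5], [-0.9, 7.0]]
```

move_arm(
  rows="-2 -8 0 0 0 0;-2 -9 0 0 0 0;-3 -9 0 0 0 0;-6.5 2.7 0 0 0 0;-5.6 4.3 0 0 0 0;-4.3 5.6 0 0 0 0;-2.7 6.5 0 0 0 0;-0.9 7 0 0 0 0",
)

```text
t: 23.5
eef_pos: [700.2, 186.7, 148.9]
ee_rot: [-3.141, 0.002, 3.141]
wrist_force: [0.1, -0.0, -0.1]
width: 11.4
finger_force: 30.0
```

move_arm(
  rows="0.9 7 0 0 0 0;2.7 6.5 0 0 0 0;4.3 5.6 0 0 0 0;5.6 4.3 0 0 0 0;6.5 2.7 0 0 0 0;7 0.9 0 0 0 0;7 -0.9 0 0 0 0;6.5 -2.7 0 0 0 0",
)

```text
t: 24.3
eef_pos: [658.8, 209.4, 149.2]
ee_rot: [-3.141, 0.002, 3.14]
wrist_force: [0.3, 0.1, -1.2]
width: 11.5
finger_force: 30.0
```

move_arm(
  rows="5.6 -4.3 0 0 0 0;4.3 -5.6 0 0 0 0;2.7 -6.5 0 0 0 0;0.9 -7 0 0 0 0;-0.9 -7 0 0 0 0;-2.7 -6.5 0 0 0 0;-4.3 -5.6 0 0 0 0;-5.6 -4.3 0 0 0 0",
)

```text
t: 25.1
eef_pos: [659.9, 161.8, 149.0]
ee_rot: [-3.141, 0.002, 3.14]
wrist_force: [-0.5, -0.9, -0.1]
width: 11.5
finger_force: 30.0
```

move_arm(
  rows="-6.5 -2.7 0 0 0 0;-7 -0.9 0 0 0 0;-7 0.9 0 0 0 0;-6.5 2.7 0 0 0 0;-5.6 4.3 0 0 0 0;-4.3 5.6 0 0 0 0;-2.7 6.5 0 0 0 0;-0.9 7 0 0 0 0",
)

```text
t: 25.9
eef_pos: [700.0, 186.7, 149.0]
ee_rot: [-3.141, 0.002, 3.14]
wrist_force: [0.2, 0.2, -0.5]
width: 11.4
finger_force: 30.0
```

Run:
```python
from up import *
delta(pose(180,0),[699.5,185.5,147+18.8]); up(60,"d")
c=[cv2.imread(f"pics/d_{n}.png") for n in("scene","top")]
cv2.imwrite("pics/d.png",np.hstack([cv2.resize(c[0][180:330,290:420],(400,460)),cv2.resize(c[1][160:280,210:340],(400,460))]))
```

```text
t 25.9 tcp [700.  186.7 149. ] turn [-0.03  0.12 -0.06] shift(now axes) [ 0.5 -1.2  2. ] shift(after turn) [ 0.5 -1.2  2. ] world [-0.5 -1.2 -2. ] q [ 0.14  0.56  1.18 -0.    1.4  -1.43] w 11.4 F [ 0.2  0.2 -0.5]
scene 38
 axis pt [696.3 187.3  95.3] [0.062 0.013 0.998] low [694.2 186.9  61.4] wood 69.1 122.8
  bowl (array([666.30868746, 187.47640148]), np.float64(53.691815570223554))
top 38
 axis pt [698.  188.6 100.9] [0.033 0.007 0.999] low [696.6 188.3  59.9] wood 73.6 123.3
  bowl (array([684.10836873, 196.347743  ]), np.float64(38.87890386772872))
```

View pics/d.png

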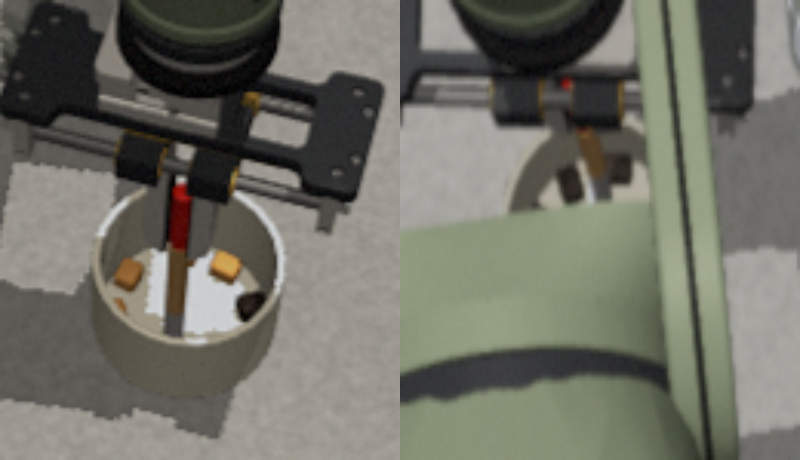

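The bowl hasn't moved and the foot is low and upright, but the tan pieces (left panel (128,272), (225,265)) went outward toward the wall. I widen the circle to 36 mm.

move_arm(
  rows="0 7.3 0 0 0 0;1.8 7.3 0 0 0 0;3.8 6.9 0 0 0 0;5.7 5.8 0 0 0 0;7.4 4.2 0 0 0 0;8.4 2.2 0 0 0 0;9 0 0 0 0 0;9 -2.5 0 0 0 0",
)

```text
t: 26.8
eef_pos: [654.6, 217.1, 149.5]
ee_rot: [-3.142, 0.004, 3.14]
wrist_force: [0.3, -1.9, -0.6]
width: 11.4
finger_force: 30.0
```

move_arm(
  rows="7.5 -5.7 0 0 0 0;5.7 -7.5 0 0 0 0;3.6 -8.7 0 0 0 0;1.2 -9.3 0 0 0 0;-1.2 -9.3 0 0 0 0;-3.6 -8.7 0 0 0 0;-5.7 -7.5 0 0 0 0;-7.5 -5.7 0 0 0 0",
)

```text
t: 27.6
eef_pos: [654.9, 153.8, 148.8]
ee_rot: [-3.141, 0.001, 3.139]
wrist_force: [-1.5, 0.6, 0.0]
width: 11.1
finger_force: 30.0
```

move_arm(
  rows="-8.7 -3.6 0 0 0 0;-9.3 -1.2 0 0 0 0;-9.3 1.2 0 0 0 0;-8.7 3.6 0 0 0 0;-7.5 5.7 0 0 0 0;-5.7 7.5 0 0 0 0;-3.6 8.7 0 0 0 0;-1.2 9.3 0 0 0 0",
)

```text
t: 28.4
eef_pos: [709.5, 187.0, 149.2]
ee_rot: [-3.141, 0.003, 3.14]
wrist_force: [-0.1, -2.1, -1.0]
width: 11.9
finger_force: 30.0
```

Run:
```python
from up import *
delta(pose(180,0),[708.5,185.5,147+18.8]); up(60,"e")
# pieces seen by the scene camera, on the plane z=20, rel. to the bowl
c=cam("scene"); c0=np.load("scene0.npz")["im"]
for nm,im in(("start",c0),("now",c["image"])):
    h,s,v=cv2.split(cv2.cvtColor(im,cv2.COLOR_RGB2HSV))
    reg=np.zeros(h.shape,np.uint8); cv2.circle(reg,(351,268),30,1,-1)
    for k,m in(("pale",(h>8)&(h<24)&(s>120)&(v>110)),("dark",(v<45))):
        n,l,st,ce=cv2.connectedComponentsWithStats((m&(reg>0)).astype(np.uint8))
        for i in range(1,n):
            if st[i,4]>14: print(nm,k,st[i,4],ce[i].round(0),(plane(c,[ce[i]],15)[0,:2]-[667,187.3]).round(0))
```

```text
t 28.4 tcp [709.5 187.  149.2] turn [-0.02  0.18 -0.07] shift(now axes) [ 1.  -1.5  2.2] shift(after turn) [ 1.  -1.5  2.2] world [-1.  -1.5 -2.2] q [ 0.14  0.58  1.15 -0.    1.41 -1.43] w 11.9 F [-0.1 -2.1 -1. ]
scene 35
 axis pt [706.1 186.9  97.6] [ 0.039 -0.037  0.999] low [704.7 188.2  61.3] wood 73.2 122.7
  bowl (array([666.0411073 , 188.27359899]), np.float64(53.9734655587041))
top 41
 axis pt [708.  188.9  98. ] [0.02  0.014 1.   ] low [707.3 188.4  60.1] wood 73.9 123.7
  bowl (array([690.77939957, 194.04203361]), np.float64(33.34685251363711))
start pale 54 [351. 264.] [-38.  -5.]
start pale 53 [338. 267.] [-24. -27.]
start pale 59 [364. 271.] [-30.  21.]
start pale 51 [332. 278.] [  2. -33.]
start dark 47 [367. 282.] [-8. 33.]
now pale 131 [368. 278.] [-17.  33.]
now dark 192 [354. 246.] [-78. -11.]
now dark 21 [338. 243.] [-76. -42.]
now dark 65 [363. 266.] [-40.  17.]
```

The pieces are travelling round and the bowl is still in place. Two more rounds.

move_arm(
  rows="2 8 1 0 0 0;3.6 8.7 1 0 0 0;5.7 7.5 0 0 0 0;7.5 5.7 0 0 0 0;8.7 3.6 0 0 0 0;9.3 1.2 0 0 0 0;9.3 -1.2 0 0 0 0;8.7 -3.6 0 0 0 0",
)

```text
t: 29.35
eef_pos: [652.6, 216.2, 147.0]
ee_rot: [3.142, 0.001, 3.141]
wrist_force: [1.4, 0.4, -1.3]
width: 11.5
finger_force: 30.0
```

move_arm(
  rows="7.5 -5.7 0 0 0 0;5.7 -7.5 0 0 0 0;3.6 -8.7 0 0 0 0;1.2 -9.3 0 0 0 0;-1.2 -9.3 0 0 0 0;-3.6 -8.7 0 0 0 0;-5.7 -7.5 0 0 0 0;-7.5 -5.7 0 0 0 0",
)

```text
t: 30.15
eef_pos: [654.3, 152.4, 146.9]
ee_rot: [-3.141, 0.001, 3.14]
wrist_force: [-1.4, 1.1, -0.7]
width: 11.3
finger_force: 30.0
```

move_arm(
  rows="-8.7 -3.6 0 0 0 0;-9.3 -1.2 0 0 0 0;-9.3 1.2 0 0 0 0;-8.7 3.6 0 0 0 0;-7.5 5.7 0 0 0 0;-5.7 7.5 0 0 0 0;-3.6 8.7 0 0 0 0;-1.2 9.3 0 0 0 0",
)

```text
t: 30.95
eef_pos: [708.5, 185.7, 147.1]
ee_rot: [-3.141, 0.003, 3.14]
wrist_force: [-0.1, -1.0, -0.6]
width: 11.5
finger_force: 30.0
```

move_arm(
  rows="1.2 9.3 0 0 0 0;3.6 8.7 0 0 0 0;5.7 7.5 0 0 0 0;7.5 5.7 0 0 0 0;8.7 3.6 0 0 0 0;9.3 1.2 0 0 0 0;9.3 -1.2 0 0 0 0;8.7 -3.6 0 0 0 0",
)

```text
t: 31.75
eef_pos: [653.1, 216.1, 147.1]
ee_rot: [3.142, 0.002, 3.14]
wrist_force: [3.5, 1.2, -0.1]
width: 11.3
finger_force: 30.0
```

move_arm(
  rows="7.5 -5.7 0 0 0 0;5.7 -7.5 0 0 0 0;3.6 -8.7 0 0 0 0;1.2 -9.3 0 0 0 0;-1.2 -9.3 0 0 0 0;-3.6 -8.7 0 0 0 0;-5.7 -7.5 0 0 0 0;-7.5 -5.7 0 0 0 0",
)

```text
t: 32.55
eef_pos: [654.1, 152.3, 146.7]
ee_rot: [-3.141, 0.001, 3.139]
wrist_force: [-1.2, 1.4, -0.6]
width: 11.5
finger_force: 30.0
```

move_arm(
  rows="-8.7 -3.6 0 0 0 0;-9.3 -1.2 0 0 0 0;-9.3 1.2 0 0 0 0;-8.7 3.6 0 0 0 0;-7.5 5.7 0 0 0 0;-5.7 7.5 0 0 0 0;-3.6 8.7 0 0 0 0;-1.2 9.3 0 0 0 0",
)

```text
t: 33.35
eef_pos: [708.5, 185.7, 147.1]
ee_rot: [-3.141, 0.003, 3.14]
wrist_force: [0.2, -0.2, -0.6]
width: 11.4
finger_force: 30.0
```

Run:
```python
from up import *
delta(pose(180,0),[708.5,185.5,145+18.8]); up(60)
c=cam("scene"); cv2.imwrite("pics/f.png",cv2.resize(c["image"][180:330,290:420,::-1],None,fx=4,fy=4))
```

```text
t 33.35 tcp [708.5 185.7 147.1] turn [-0.02  0.16 -0.07] shift(now axes) [ 0.  -0.2  2.1] shift(after turn) [ 0.  -0.2  2.1] world [-0.  -0.2 -2.1] q [ 0.14  0.58  1.16 -0.    1.4  -1.43] w 11.4 F [ 0.2 -0.2 -0.6]
scene 33
 axis pt [705.1 186.   93.5] [0.021 0.008 1.   ] low [704.5 185.7  61.2] wood 70.6 121.7
  bowl (array([666.31900845, 188.24363934]), np.float64(53.95894777864251))
top 36
 axis pt [707.  187.   98.1] [ 0.044 -0.066  0.997] low [705.3 189.5  60. ] wood 76.5 121.3
  bowl (array([684.58500633, 192.55926528]), np.float64(38.57287573460005))
```

View pics/f.png

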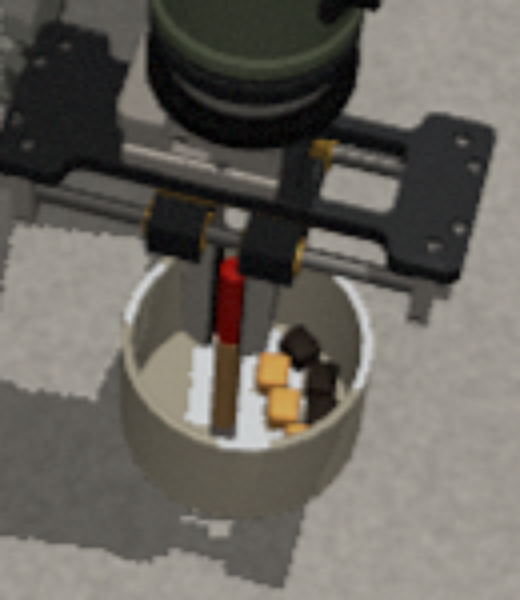

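Both kinds have been carried well round: they are clustered at crop (290,375), mixed together at the +y side, and all in the bowl. Now I move inward, lift and return to the jar.

move_arm(
  rows="5 0 0 0 0 0;8 -3 0 0 0 0;8 -3 -3 0 0 0;3 0 -8 0 0 0;0 0 -14 0 0 0;0 0 -20 0 0 0;0 0 -20 0 0 0;0 0 -20 0 0 0",
)

```text
t: 34.3
eef_pos: [684.4, 178.6, 234.9]
ee_rot: [-3.141, 0.005, 3.14]
wrist_force: [0.1, -0.4, -0.3]
width: 11.6
finger_force: 30.0
```

move_arm(
  rows="0 0 -20 0 0 0;0 0 -20 0 0 0;4 -10 -5 0 0 0;10 -20 0 0 0 0;15 -30 0 0 0 0;18 -38 0 0 0 0;18 -40 0 0 0 0;18 -40 0 0 0 0",
)

```text
t: 35.1
eef_pos: [599.0, -1.0, 277.1]
ee_rot: [-3.14, 0.002, 3.14]
wrist_force: [1.3, -0.7, -1.3]
width: 11.6
finger_force: 30.0
```

Run:
```python
from up import *
delta(pose(180,0),[520,-183,290])
c=cam("top"); im=c["image"]; c0=np.load("top0.npz")["im"]
for nm,i_ in(("start",c0),("now",im)):
    h,s,v=cv2.split(cv2.cvtColor(i_,cv2.COLOR_RGB2HSV)); reg=np.zeros(h.shape,np.uint8); cv2.circle(reg,(275,223),24,1,-1)
    for k,m in(("pale",(h>8)&(h<28)&(s>100)&(v>110)),("dark",v<50)):
        n,l,st,ce=cv2.connectedComponentsWithStats((m&(reg>0)).astype(np.uint8))
        print(nm,k,[(int(st[i,4]),(plane(c,[ce[i]],15)[0,:2]-[667,187.3]).round(0).tolist()) for i in range(1,n) if st[i,4]>14])
P=depth_pts(c);p=vessel(P,[667,187],70,80,75); print(circ(p[:,:2]))
```

```text
t 35.1 tcp [599.   -1.  277.1] turn [-0.06  0.13 -0.07] shift(now axes) [  78.8 -182.     5.9] shift(after turn) [  79.  -182.     5.9] world [ -79.  -182.    -5.9] q [-0.15  0.21  1.39 -0.    1.54 -1.72] w 11.6 F [ 1.3 -0.7 -1.3]
start pale [(62, [7.0, -35.0]), (56, [-19.0, -28.0]), (61, [-26.0, 20.0]), (51, [-32.0, -6.0])]
start dark []
now pale [(266, [7.0, 23.0])]
now dark []
(array([667.10167229, 187.26527965]), np.float64(54.17183923283564))
```

move_arm(
  rows="0 -12 0 0 -3 0;0 -22 0 0 -5 0;0 -28 0 0 -6 0;0 -30 0 0 -6 0;0 -30 0 0 -6 0;0 -27 0 0 -5 0;0 -20 0 0 -4 0;0 -10 0 0 0 0",
)

```text
t: 35.95
eef_pos: [597.2, -179.5, 274.9]
ee_rot: [3.14, 0.61, 3.136]
wrist_force: [-0.2, -0.3, -0.9]
width: 11.6
finger_force: 30.0
```

```bash
cat > hov.py <<'E'
from rod import *
from meas import vessel,circ
def hov():
    g=r.sense()["eef_pos"]
    for n in("scene","top"):
        c=cam(n); P,near,w,rd=rod(c,g[:2]+[40,0],90,95)
        x=P[w&(P[...,2]<g[2]-10)&(abs(P[...,1]-g[1])<15)]; print(n,len(x))
        if len(x)>15:
            m,V,x=line(x); d=m-c["o"]; d-=V*(d@V); d/=np.linalg.norm(d); m=m+5*d
            a=(P[near]-m)@V; off=np.linalg.norm(P[near]-m-np.outer(a,V),axis=1); a=a[off<9]; e=((x-m)@V).min()
            print(m.round(1),V.round(3),"lean",np.degrees(np.arccos(V[2])).round(1),"tip",(m+V*a.min()).round(1),"tip by wood",(m+V*(e-60)).round(1))
        p=vessel(P,[661.5,-180],80,90,55); print(circ(p[:,:2]) if len(p)>9 else 0)
    return c
if __name__=="__main__":
    delta(pose(180,-35),[611-10.4-.4,-181,243+15.7]); c=hov()
    for i_ in(np.load("top0.npz")["im"],c["image"]):
        v=i_.max(2); reg=np.zeros(v.shape,np.uint8); cv2.circle(reg,(275,223),24,1,-1)
        n,l,st,ce=cv2.connectedComponentsWithStats(((v<75)&(reg>0)).astype(np.uint8))
        print("dark",[(int(st[i,4]),(plane(c,[ce[i]],15)[0,:2]-[667,187.3]).round(0).tolist()) for i in range(1,n) if st[i,4]>14])
E
python3 hov.py
```

```text
t 35.95 tcp [ 597.2 -179.5  274.9] turn [-0.12 -0.06 -0.26] shift(now axes) [ 6.8 -1.5 33.8] shift(after turn) [ 6.8 -1.5 33.8] world [ 13.8  -1.5 -31.6] q [-0.62 -0.1   1.85  0.43  0.92 -2.36] w 11.6 F [-0.2 -0.3 -0.9]
scene 237
[ 621.  -177.9  235.9] [-0.549  0.008  0.836] lean 33.3 tip [ 670.5 -178.6  160.5] tip by wood [ 671.4 -178.7  159.1]
(array([ 660.20180181, -179.02409553]), np.float64(37.66050962069085))
top 162
[ 625.1 -181.7  237.4] [-0.554  0.005  0.833] lean 33.6 tip [ 673.6 -182.1  164.3] tip by wood [ 676.7 -182.2  159.8]
(array([ 661.91354842, -180.7597087 ]), np.float64(37.84641568316037))
dark [(54, [35.0, 4.0]), (56, [28.0, -21.0]), (59, [22.0, 25.0]), (57, [-5.0, 32.0])]
dark [(69, [40.0, 14.0]), (152, [-16.0, 31.0])]
```

move_arm(
  rows="-5 3.5 0 0 0 0;-5 -3.5 7 0 0 0;8.6 0 12.3 0 0 0;8.6 0 12.3 0 0 0;8.6 0 12.3 0 0 0;8.6 0 12.3 0 0 0;0 0 0 0 0 0;0 0 0 0 0 0",
)

```text
t: 36.85
eef_pos: [612.0, -177.8, 215.6]
ee_rot: [3.141, 0.611, 3.14]
wrist_force: [0.4, -0.0, 0.5]
width: 11.7
finger_force: 30.0
```

```bash
sed -i 's/,95)$/,80)/' hov.py; python3 hov.py
```

```text
t 36.85 tcp [ 612.  -177.8  215.6] turn [-0.01  0.01 -0.09] shift(now axes) [-15.1  -3.2 -23.3] shift(after turn) [-15.1  -3.2 -23.3] world [-1.  -3.2 27.7] q [-0.6  -0.01  1.89  0.47  0.79 -2.42] w 11.7 F [ 0.4 -0.   0.5]
scene 220
[ 634.9 -176.7  177.7] [-0.553 -0.004  0.833] lean 33.5 tip [ 699.3 -176.3   80.6] tip by wood [ 686.6 -176.3   99.8]
(array([ 660.20339247, -179.31730571]), np.float64(37.56719213146453))
top 132
[ 639.7 -179.3  177.5] [-0.553  0.007  0.833] lean 33.6 tip [ 701.9 -180.    83.8] tip by wood [ 690.5 -179.9  100.9]
(array([ 662.02060582, -180.89318659]), np.float64(37.93064586832543))
dark [(54, [35.0, 4.0]), (56, [28.0, -21.0]), (59, [22.0, 25.0]), (57, [-5.0, 32.0])]
dark [(69, [40.0, 14.0]), (152, [-16.0, 31.0])]
```

move_arm(
  rows="2.5 -2 -1.7 0 0 0;5.2 0 7.4 0 0 0;5.2 0 7.4 0 0 0;5.2 0 7.4 0 0 0;5.2 0 7.4 0 0 0;5.2 0 7.4 0 0 0;5.2 0 7.4 0 0 0;5.2 0 7.4 0 0 0",
)

```text
t: 37.75
eef_pos: [609.5, -180.2, 152.8]
ee_rot: [-3.141, 0.613, 3.14]
wrist_force: [0.4, -0.2, -0.8]
width: 11.8
finger_force: 30.0
```

move_arm(
  rows="2.9 0 4.1 0 0 0;2.9 0 4.1 0 0 0;2.9 0 4.1 0 0 0;2.9 0 4.1 0 0 0;2.3 0 3.3 0 0 0;0 0 0 0 0 0;0 0 0 0 0 0;0 0 0 0 0 0",
)

```text
t: 38.55
eef_pos: [609.7, -180.5, 130.0]
ee_rot: [-3.14, 0.614, 3.141]
wrist_force: [0.2, -0.3, -0.9]
width: 11.8
finger_force: 30.0
```

Run:
```python
from hov import *
s=r.sense(); print(s["eef_pos"].round(1),s["wrist_force"].round(1),s["joint_pos"].round(2))
from fit import fit
fit(90,140)
```

```text
[ 609.7 -180.5  130. ] [ 0.2 -0.3 -0.9] [-0.6   0.11  1.97  0.59  0.62 -2.58]
scene 161 [ 620.5 -179.9  111.1] [-0.538 -0.03   0.843] lean 32.6 head [ 602.7 -180.9  139. ] red from 22.7 to 33.1 z85 [ 637.2 -179.    85. ]
  jar (array([ 661.79818113, -179.28713649]), np.float64(36.18471277022925))
top 77 [ 625.3 -182.6  109. ] [-0.545 -0.103  0.832] lean 33.7 head [ 606.4 -186.2  137.8] red from 27.6 to 34.6 z85 [ 641.  -179.7   85. ]
  jar (array([ 663.08740716, -180.901683  ]), np.float64(36.89387677583143))
```

move_arm(
  rows="1 0 1.5 0 0 0;1 0 1.5 0 0 0;0 0 0 0 0 0;0 0 0 0 0 0;0 0 0 0 0 0;0 0 0 0 0 0;0 0 0 0 0 0;0 0 0 0 0 0",
)

```text
t: 39.45
eef_pos: [609.6, -180.3, 126.1]
ee_rot: [-3.141, 0.613, 3.141]
wrist_force: [-0.7, -0.8, -1.7]
width: 11.5
finger_force: 30.0
```

move_arm(
  rows="0 0 0 0 0 0;0 0 0 0 0 0;0 0 0 0 0 0;0 0 0 0 0 0;0 0 0 0 0 0;0 0 0 0 0 0;0 0 0 0 0 0;0 0 0 0 0 0",
  fingers=0,
)

```text
t: 40.25
eef_pos: [609.6, -180.3, 126.0]
ee_rot: [-3.141, 0.613, 3.141]
wrist_force: [0.6, 0.1, -0.1]
width: 72.2
finger_force: 0.0
```

move_arm(
  rows="0 0 0 0 0 0;0 0 0 0 0 0;0 0 -5 0 0 0;0 0 -15 0 0 0;0 0 -20 0 0 0;0 0 -25 0 0 0;0 0 -25 0 0 0;0 0 -25 0 0 0",
)

```text
t: 41.05
eef_pos: [542.6, -180.0, 221.0]
ee_rot: [-3.141, 0.613, 3.141]
wrist_force: [-0.4, -0.1, 0.2]
width: 94.4
finger_force: 0.0
```

move_arm(
  rows="0 0 -20 0 0 0;0 0 -10 0 0 0;0 0 0 0 0 0;0 0 0 0 0 0;0 0 0 0 0 0;0 0 0 0 0 0;0 0 0 0 0 0;0 0 0 0 0 0",
)

```text
t: 41.85
eef_pos: [526.2, -179.9, 244.1]
ee_rot: [3.142, 0.612, 3.14]
wrist_force: [-1.0, 0.4, 0.2]
width: 94.0
finger_force: 0.0
```

Run:
```python
from fit import *
try: fit(88,175)
except Exception as e: print(e)
c=cam("scene"); P=depth_pts(c); p=vessel(P,[667,187],70,80,75); print("bowl",circ(p[:,:2]),p[:,2].mean())
s=r.sense(); print(s["eef_pos"],s["width"],s["finger_force"],s["t"])
```

```text
scene 307 [ 602.1 -180.9  125.9] [-0.571 -0.004  0.821] lean 34.9 head [ 575.  -181.1  164.9] red from -4.8 to 47.5 z85 [ 630.6 -180.7   85. ]
  jar (array([ 661.7661589 , -179.26732279]), np.float64(36.54435796938887))
top 216 [ 601.5 -183.   130.3] [-0.588 -0.013  0.808] lean 36.1 head [ 576.7 -183.6  164.4] red from -9.4 to 42.1 z85 [ 634.5 -182.3   85. ]
  jar (array([ 662.96366715, -180.78620089]), np.float64(37.08057264917824))
bowl (array([666.50687375, 188.27087139]), np.float64(54.243986186574936)) 75.43645944834958
[ 526.22475906 -180.05620615  244.44618645] 93.8308240596628 0.0 42.0
```

The stirrer leans in the jar as it did the first time, released, with the bowl and jar in place.

```bash
python3 -c "
from workcell import r
print(r.finish_job())"
```

```text
the job is handed in; nothing more can be done
None
```

The job is handed in with no verdict shown: four stirring rounds (the first at about 27 mm radius, the rest at about 36 mm) carried both kinds of piece well away from their places, the stirrer leans released in the blue jar, the bowl and jar stand where they started, and I saw no piece leave the bowl.

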